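# Start the self-tapping screw of the tape dispenser

### The arm

A 6-joint arm with a two-finger parallel gripper is mounted at the origin on the work surface. World frame = base frame: x ahead of the robot, y to its left, z up, the work surface at z = 0. Lengths are in m, angles in rad, forces in N, time in s.
With the tool pointing down it reaches from about 0.375 to 0.9 m from the base axis. Payload 3.1 kg.
Tool frame: the origin (TCP) lies midway between the tips of the shut fingers; the grasp point (between the pads) lies robot.grasp_offset behind it (robot.grasp_offset is the distance from the TCP to the grasp point, in m); z points along the fingers, y is the line along which they close (so a half turn about z gives the same grasp; the last joint's range is limited). The gripper opens to 87 mm and grips with 3 to 60 N. Pads are 19 mm wide; open, the fingers measure 117 mm over their backs; the gripper's body (75 mm by 190 mm) begins 51 mm behind the grasp point.
Start: joints at [-1.325, 0.527, 1.433, -0, 1.181, -0.178], TCP at [0.258, -0.569, 0.223] pointing down, gripper open.
Joint ranges: [-3.08, 3.08], [-0.75, 2.2], [0.22, 2.44], [-1.43, 4.57], [0, 2.65], [-2.85, 2.85]. Speed limits (rad/s): [2.79, 2.79, 3.14, 3.14, 3.14, 3.14].

### API

Orientations are given as a rotation vector (axis times angle).
In Python, from plant import robot, optics, outline_of, spot_point gives the robot as it stands. The module is installed in compiled form; this text tells all that it offers.
- The arm moves only by the tool drive_tool, never from a script. Its argument "series" is text: rows parted by semicolons, each of 6 numbers parted by spaces: the shift along the tool's x, y, z in units of 40 mm (1.0 is 40 mm), then the turn, a rotation vector about the tool's x, y, z in units of 10 degrees (1.0 is 10 degrees). In form: tx ty tz rx ry rz; .... A call has 1 to 5 rows; each row shifts and turns the commanded pose from where the row before left it, along the tool's axes as they then stand; what a row does not reach is not made up. A row lasts 1/8 s, in which the tool goes at most 62.5 mm and 10.7 degrees, less where a joint would pass 70% of its speed; a pose out of reach is approached as far as the arm can. A call is refused whole if a number of a shift passes 1 or a number of a turn 1, either way. A call with a gripper value outside its range is refused whole. "fingers" is the finger opening in mm, from 0 to 87, set as the call begins (left out, the last holds). The fingers move at their own pace and stop on an object; "grip_force" is the grip in N (left out, the last holds). Time passes only in rows, so rows that do not move let the fingers close. It gives the time, the measured TCP pose, the force, the opening and the grip force at its end, in the units of the state.
- robot.read_state(): the state, without advancing time (a new reading comes with each control period).
- optics.camera(name): name is "side" or "top" or "wrist"; returns the picture (480x640x3 uint8, red, green, blue); there is no depth.
- optics.camera_info(name): a dict with "camera_matrix" (3x3 intrinsics, pixels), "rvec" (rotation vector, rad) and "tvec" (3), from world to camera coordinates, as OpenCV has them. Camera axes: x right, y down, z forward; pixel columns grow to the right and rows downward; lengths in m; the calibration is good to about 2 mm. A picture is of the moment at which its call begins: read the wrist's pose just before it. camera_info takes no time and is no camera call; for the wrist camera it gives the pose at the moment of the call.
- robot.finish_job(): hands the job in; it is judged then, once.
Trained networks look in the newest picture that a camera, given by its name, has taken for a name from the list of things; names that differ only in an ending like _2 or _b are one class to them, and where a whole thing is asked for, a point or a joint stands for the part that bears it (a point fixed in the world has none). Each returns a list of dicts, best first, with "confidence" (0 to 1); they miss things now and then, are a little off and sometimes report something else, mostly with a low value. They report only what shows in the picture. A call takes as long as a camera call. They do not tell look-alikes from the thing itself.
- outline_of(query, camera): "mask" (480x640 bool, what is visible of it).
- spot_point(query, camera): "xyz" ([x, y, z] in m, in the coordinates of the camera as it stood for that picture, good to about 4 mm: a listed point, or the origin of a listed thing).
The state is a dict: "time": time; "qpos": joint angles; "qvel": joint speeds; "joint_torque": joint torques, N m; "position": TCP position; "eef_rot": TCP orientation; "contact_force": force on the tool from outside, world axes, zero at the start; "ft_torque": the same for the moment, N m; "gripper_width": finger opening in m; "finger_force": force on a finger pad.
Only numpy, scipy, OpenCV 4.12 (cv2) and the standard library are available. Lean on these libraries where they do the work, as an engineer would, in place of code of your own. Each camera call takes 0.05 s, during which the arm holds its last target. There are 200 camera calls.

### The job

The red tape dispenser still has to be fixed to its plywood board: take the orange T-headed self-tapping screw out of the blue rack, set it in the empty hole, ringed in white, in the dispenser's red foot, and start it there by pushing firmly while turning clockwise until it has cut at least three quarters of a turn of thread, then let go and leave it standing upright in the hole. The board lies on packing foam, so press firmly but not with more than about 25 N, which would crush the foam, leave the grey screws in the rack and do not disturb anything else.

Things in the scene. Friction and masses are not known exactly. Their poses are not given: they have to be found in the camera images.
- screw: Loose orange-headed T screw (about 90 g), standing upright in one of the rack's three holes (which one varies). Origin at its tip, z up to the head. Steel shank 8 mm diameter with a rounded tip, from z = 0 to 40 mm; the orange bar head is 34 mm along its x, 11 mm along its y, from z = 40 to 64 mm: pinch it across y. No pose is given while it is held.
- screw_tip (a point): The tip of the orange screw (its lowest point, same as the screw's origin).
- grey_a_tip (a point): Tip of one grey-headed screw of the same shape and size as the orange one, standing in the rack; to be left alone.
- grey_b_tip (a point): Tip of the other grey-headed screw, same shape and size; to be left alone.
- rack: Blue fixed block, 50 (x) by 220 (y) by 34 mm high, origin at the centre of its underside. Three holes 9.6 mm wide, 26 mm deep, on its centre line at y = -75, 0 and 75 mm; a screw in it stands with its tip 8 mm above the table and its bar head 48 to 72 mm above the table.
- hole (a point): Centre of the mouth of the empty hole (9.6 mm wide, inside a painted white ring 24 mm wide) in the red foot plate's top, z up, about 52 mm above the table. The screw drops in freely until its tip meets the wood to be cut, 14 to 26 mm below the mouth: this depth differs each time and cannot be seen. Nothing within 80 mm stands higher than the mouth.
- board: Plywood board 150 (x) by 240 (y) by 30 mm, origin centre of its underside, carrying the 6 mm red foot plate and, from y = 13 to 77 mm, the dispenser (top 105 mm above the origin). The hole is at x = 0, y = -75, z = 36 mm. It lies on foam and moves only straight down, 1 mm per 12 N, and springs back; more than 2.1 mm (about 25 N) is too much.
- bite (a joint): Angle (rad) of thread cut so far, 0 at the start. Grows only while the screw turns clockwise seen from above, pushed down with more than about 8 to 13 N (differs each time); with less it spins without biting, and pushing without turning does nothing. 17 to 19 N is right, though it may still slip a little. The screw sinks 2 mm per turn cut; turning moment about 0.03 N m. Turning back undoes it.
- carton_a: Loose white and blue carton 100 x 190 x 95 mm, a bystander; origin centre of its underside.
- carton_b: Loose white and blue carton of the same size, a bystander; origin centre of its underside.
- tape_roll: Loose green tape roll lying flat, 68 mm diameter, 22 mm high, a bystander; origin centre of its underside.
- scissors: Loose red-handled scissors lying flat, 170 mm long, a bystander.
Not all that is in view belongs to the job. Leave any green look-alike of the screw alone.

How it is judged:
By the outcome, as a careful person would: the job done as asked, in the order asked, and still so for the second after the job is handed in, with the robot touching nothing.
It also fails if it takes over 72 s, if anything falls off the work surface, if the arm or the gripper's body presses on something with over 40 N, if the wrist force passes 120 N, or if a joint passes its speed limit or range.

## Working session

There is one attempt and no reset: what is moved stays moved. The work goes in short steps, Python scripts to look and compute and a tool call to move; the robot and the scene stay as the last step left them, time stands still between calls to the robot, and variables do not carry over. Pictures are saved under pics/ and viewed, at most 10 in all, crops included, and the job is handed in when it is done.

Besides the shell and the picture viewer there is one more tool, called after "Request:" as name(argument=value, ...) on one line, values as JSON. drive_tool: Moves the arm, as the interface text tells. Its arguments: {"type":"object","properties":{"series":{"type":"string"},"fingers":{"type":"number"},"grip_force":{"type":"number"}},"required":["series"]}

```bash
mkdir -p pics
cat > h.py <<'E'
import numpy as np, cv2
from plant import robot, optics, outline_of, spot_point
def ext(c):
    i=optics.camera_info(c); R=cv2.Rodrigues(np.array(i["rvec"],float))[0]
    return np.array(i["camera_matrix"],float),R,np.array(i["tvec"],float).ravel()
def toworld(p,c):
    K,R,t=ext(c); return R.T@(np.array(p)-t)
def topix(P,c):
    K,R,t=ext(c); q=K@(R@np.array(P)+t); return q[:2]/q[2]
def onplane(u,v,z,c):
    K,R,t=ext(c); d=R.T@np.linalg.inv(K)@np.array([u,v,1.]); o=-R.T@t
    return o+d*(z-o[2])/d[2]
def save(im,n): cv2.imwrite("pics/"+n,im[:,:,::-1])
E
python3 - <<'E'
from h import *
print(robot.grasp_offset); s=robot.read_state(); print(s)
a=optics.camera("top"); b=optics.camera("side")
save(a,"top.png"); save(b,"side.png")
for c in("top","side"):
  for q in("screw_tip","grey_a_tip","hole","rack","board"):
    print(c,q,[(round(r["confidence"],2),toworld(r["xyz"],c).round(4),topix(toworld(r["xyz"],c),c).round()) for r in spot_point(q,c)[:4]])
print(robot.read_state()["time"])
E
```

```text
0.0187
{'time': 0.0, 'qpos': array([-1.32449002e+00,  5.28473636e-01,  1.43388015e+00,  2.57251267e-05,
        1.18140531e+00, -1.78543318e-01]), 'qvel': array([ 2.07194375e-03,  7.35163162e-05,  9.10286785e-04,  9.83397959e-04,
       -1.49286043e-03,  4.11997762e-04]), 'joint_torque': array([-8.55803501e-04, -4.40048110e+01, -1.76594925e+01,  6.31509768e-02,
        5.82430023e-02, -1.75057876e-04]), 'position': array([ 0.25744454, -0.56872102,  0.2215741 ]), 'eef_rot': array([-3.06886363e+00, -6.61872884e-01,  7.78780840e-05]), 'contact_force': array([ 0.36938153,  0.59807543, -0.41026257]), 'ft_torque': array([ 0.02099401, -0.03874289,  0.05932854]), 'finger_force': 0.0, 'gripper_width': 0.08712618004354974}
top screw_tip [(0.64, array([ 0.5612,  0.1238, -0.0022]), array([261., 237.])), (0.62, array([ 0.5589,  0.1956, -0.0006]), array([235., 238.])), (0.54, array([ 0.3945,  0.1597, -0.0035]), array([246., 298.]))]
top grey_a_tip [(0.61, array([0.4722, 0.2121, 0.005 ]), array([227., 269.]))]
top hole []
top rack [(0.81, array([0.4718, 0.2153, 0.0035]), array([226., 269.]))]
top board [(0.83, array([ 0.514 , -0.0966,  0.0144]), array([341., 256.]))]
side screw_tip [(0.75, array([7.354e-01, 1.400e-01, 5.000e-04]), array([248., 301.])), (0.73, array([5.538e-01, 1.291e-01, 4.000e-04]), array([337., 299.])), (0.69, array([0.4702, 0.1371, 0.0067]), array([378., 301.])), (0.61, array([ 0.3913,  0.1629, -0.0026]), array([418., 314.]))]
side grey_a_tip [(0.78, array([0.4708, 0.2159, 0.0073]), array([380., 330.]))]
side hole [(0.94, array([ 0.4922, -0.167 ,  0.048 ]), array([364., 204.]))]
side rack [(0.77, array([0.4728, 0.2162, 0.0027]), array([379., 332.]))]
side board [(0.93, array([ 0.5085, -0.0891,  0.0163]), array([358., 232.]))]
0.6
```

View pics/top.png

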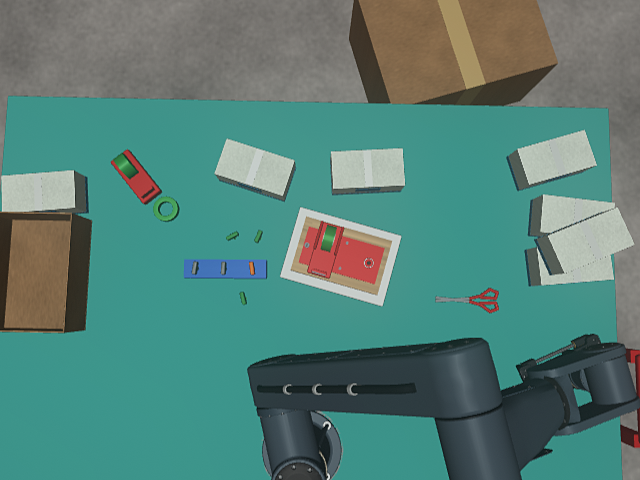

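View pics/side.png

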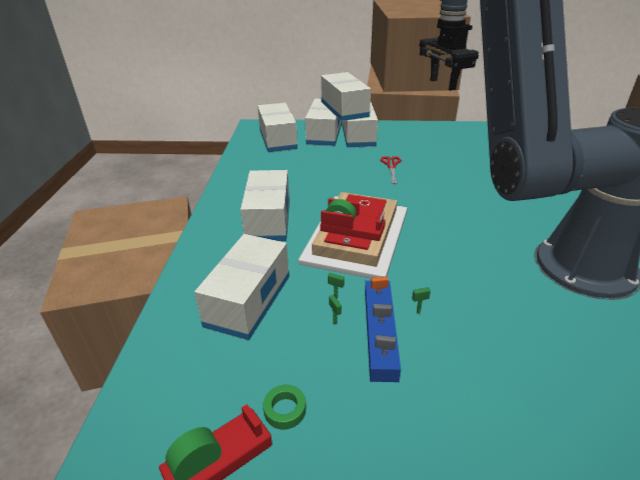

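Top view: the candidates are the orange head at (252,268) on the rack, grey heads at (195,268) and (224,268), and green look-alikes at (233,236), (259,236) and (243,298). Only the orange one in the blue rack fits the description. The white-ringed empty hole is at (369,263). I'll confirm both in one enlarged crop.

Run:
```python
from h import *
a=cv2.imread("pics/top.png")[:,:,::-1]; b=cv2.imread("pics/side.png")[:,:,::-1]
c=np.vstack([cv2.resize(a[225:305,180:380],(800,320),interpolation=3),cv2.resize(b[190:350,300:440][:, :],(245,280),interpolation=3) if 0 else np.hstack([cv2.resize(b[260:350,340:420],(249,280),interpolation=3),cv2.resize(b[190:260,300:420],(480,280),interpolation=3),np.zeros((280,71,3),np.uint8)])])
save(c,"crop.png")
hsv=cv2.cvtColor(a,cv2.COLOR_RGB2HSV); m=((hsv[...,0]>5)&(hsv[...,0]<20)&(hsv[...,1]>170)&(hsv[...,2]>120)).astype(np.uint8)
m[:225]=0;m[305:]=0;m[:,:180]=0;m[:,270:]=0
v,u=np.nonzero(m);print(len(u),u.mean(),v.mean(),onplane(u.mean(),v.mean(),0.068,"top"))
for p in((369,263),):print(onplane(*p,0.052,"top"))
R=cv2.Rodrigues(robot.read_state()["eef_rot"])[0];print(R.round(3))
d=np.array([.47,.139,.24])-robot.read_state()["position"];print(R.T@d/0.04)
```

```text
23 251.08695652173913 267.5217391304348 [0.47410545 0.14073699 0.068     ]
[ 0.49305678 -0.16965896  0.052     ]
[[ 0.911  0.412  0.   ]
 [ 0.412 -0.911 -0.   ]
 [ 0.     0.    -1.   ]]
[ 12.13694729 -13.94775013  -0.43584303]
```

View pics/crop.png

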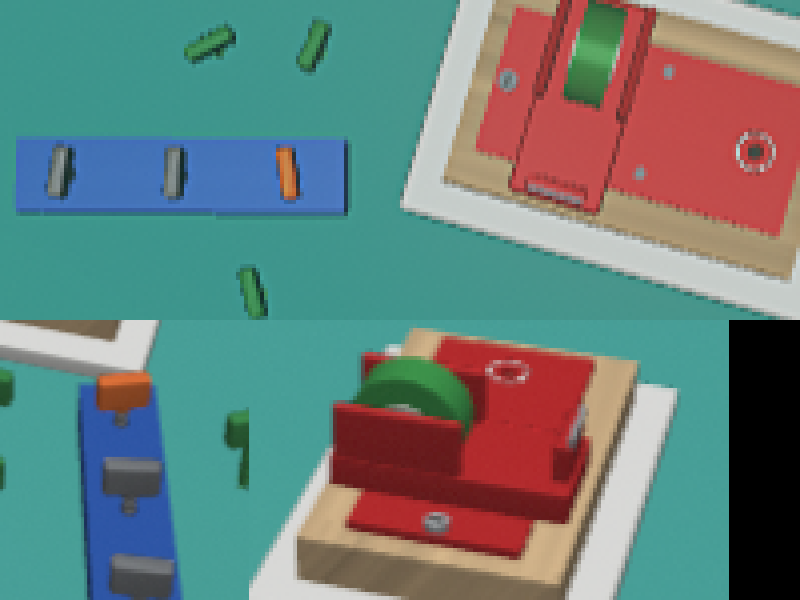

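The crop confirms it: the orange head is in the rack hole nearest the board, its bar tilted about 8° from x. The white-ringed hole is on the far end of the foot. I'll plan the approach with the last joint low, so the most clockwise travel is left for driving.

```bash
cat >> h.py <<'E'
from scipy.spatial.transform import Rotation as Ro
def yawof(R): return np.degrees(np.arctan2(R[1,0],R[0,0]))
def plan(p,yaw,n,start=None,slow=True):
    """n equal rows to TCP p, tool down, x axis at yaw (deg); dyaw taken as given sign via nearest unless |d|given"""
    s=robot.read_state(); P=np.array(s["position"] if start is None else start[0]); R=Ro.from_rotvec(s["eef_rot"]).as_matrix()
    y0=yawof(R) if start is None else start[1]; dy=(yaw-y0)/n; d=(np.array(p)-P)/n
    rows=[]
    for i in range(n):
        y=np.radians(y0+i*dy); T=np.array([[np.cos(y),np.sin(y),0],[np.sin(y),-np.cos(y),0],[0,0,-1]])
        rows.append(" ".join(f"{v:.2f}" for v in (*(T.T@d/0.04),0,0,-dy/10)))
    for i in range(0,n,5): print("; ".join(rows[i:i+5]))
E
python3 -c "
from h import *
plan([.472,.14,.235],188,20)"
```

```text
0.61 -0.70 -0.02 0.00 0.00 -0.82; 0.70 -0.60 -0.02 0.00 0.00 -0.82; 0.78 -0.50 -0.02 0.00 0.00 -0.82; 0.84 -0.38 -0.02 0.00 0.00 -0.82; 0.89 -0.26 -0.02 0.00 0.00 -0.82
0.92 -0.13 -0.02 0.00 0.00 -0.82; 0.93 0.00 -0.02 0.00 0.00 -0.82; 0.92 0.14 -0.02 0.00 0.00 -0.82; 0.89 0.26 -0.02 0.00 0.00 -0.82; 0.84 0.39 -0.02 0.00 0.00 -0.82
0.78 0.50 -0.02 0.00 0.00 -0.82; 0.70 0.61 -0.02 0.00 0.00 -0.82; 0.60 0.70 -0.02 0.00 0.00 -0.82; 0.50 0.78 -0.02 0.00 0.00 -0.82; 0.38 0.84 -0.02 0.00 0.00 -0.82
0.26 0.89 -0.02 0.00 0.00 -0.82; 0.13 0.92 -0.02 0.00 0.00 -0.82; -0.00 0.93 -0.02 0.00 0.00 -0.82; -0.14 0.92 -0.02 0.00 0.00 -0.82; -0.27 0.89 -0.02 0.00 0.00 -0.82
```

Request:
drive_tool(series="0.61 -0.7 -0.02 0 0 -0.82; 0.7 -0.6 -0.02 0 0 -0.82; 0.78 -0.5 -0.02 0 0 -0.82; 0.84 -0.38 -0.02 0 0 -0.82; 0.89 -0.26 -0.02 0 0 -0.82")

```text
time: 1.23
position: [0.3111, -0.3912, 0.2268]
eef_rot: [2.64, 1.701, 0.0]
contact_force: [0.3, 0.1, 0.8]
gripper_width: 0.0868
finger_force: 0.0
```

Request:
drive_tool(series="0.92 -0.13 -0.02 0 0 -0.82; 0.93 0 -0.02 0 0 -0.82; 0.92 0.14 -0.02 0 0 -0.82; 0.89 0.26 -0.02 0 0 -0.82; 0.84 0.39 -0.02 0 0 -0.82")

```text
time: 1.85
position: [0.3643, -0.2132, 0.2309]
eef_rot: [1.877, 2.518, -0.0]
contact_force: [-0.1, -0.2, 0.4]
gripper_width: 0.087
finger_force: 0.0
```

Request:
drive_tool(series="0.78 0.5 -0.02 0 0 -0.82; 0.7 0.61 -0.02 0 0 -0.82; 0.6 0.7 -0.02 0 0 -0.82; 0.5 0.78 -0.02 0 0 -0.82; 0.38 0.84 -0.02 0 0 -0.82")

```text
time: 2.48
position: [0.4169, -0.0357, 0.2349]
eef_rot: [0.876, 3.016, -0.0]
contact_force: [1.2, 0.2, 0.5]
gripper_width: 0.0869
finger_force: 0.0
```

Request:
drive_tool(series="0.26 0.89 -0.02 0 0 -0.82; 0.13 0.92 -0.02 0 0 -0.82; 0 0.93 -0.02 0 0 -0.82; -0.14 0.92 -0.02 0 0 -0.82; -0.27 0.89 -0.02 0 0 -0.82")

```text
time: 3.1
position: [0.4696, 0.1427, 0.2389]
eef_rot: [-0.236, 3.132, -0.0]
contact_force: [-0.5, 0.2, -0.6]
gripper_width: 0.0873
finger_force: 0.0
```

Run:
```python
from h import *
s=robot.read_state();print(s["qpos"].round(3),s["position"],yawof(Ro.from_rotvec(s["eef_rot"]).as_matrix()))
a=optics.camera("wrist"); save(a,"w1.png")
for q in("screw_tip","grey_a_tip","rack","screw"):
    print(q,[(round(r["confidence"],2),toworld(r["xyz"],"wrist").round(4)) for r in spot_point(q,"wrist")[:4]])
hsv=cv2.cvtColor(a,cv2.COLOR_RGB2HSV); m=((hsv[...,0]>3)&(hsv[...,0]<20)&(hsv[...,1]>150)&(hsv[...,2]>100)).astype(np.uint8)
n,l,st,ce=cv2.connectedComponentsWithStats(m);
for i in range(1,n):
  if st[i,4]>100:
    print(st[i],ce[i],onplane(*ce[i],.068,"wrist")); r=cv2.minAreaRect(np.argwhere(l==i)[:,::-1].astype(np.float32)); 
    print([onplane(*p,.072,"wrist").round(4) for p in cv2.boxPoints(r)])
```

```text
[ 0.067  0.325  1.742 -0.     1.073 -1.654] [0.46963454 0.14269319 0.23886204] -171.377772117761
screw_tip [(0.83, array([ 0.5605,  0.1256, -0.0019])), (0.76, array([ 0.3957,  0.1618, -0.0017])), (0.58, array([ 0.5594,  0.1952, -0.0033]))]
grey_a_tip [(0.7, array([0.4711, 0.2108, 0.0038])), (0.64, array([0.4715, 0.1366, 0.007 ]))]
rack [(0.96, array([0.4739, 0.2173, 0.0005]))]
screw [(0.88, array([ 0.5548,  0.1205, -0.0058])), (0.87, array([ 0.3943,  0.1603, -0.0056])), (0.67, array([ 0.5529,  0.1927, -0.0008])), (0.66, array([0.4701, 0.1366, 0.0036]))]
[315 201  10  36 340] [319.50882353 218.29117647] [0.47035029 0.13718813 0.068     ]
[array([0.4536, 0.1305, 0.072 ]), array([0.4523, 0.1389, 0.072 ]), array([0.4862, 0.1439, 0.072 ]), array([0.4874, 0.1353, 0.072 ])]
```

View pics/w1.png

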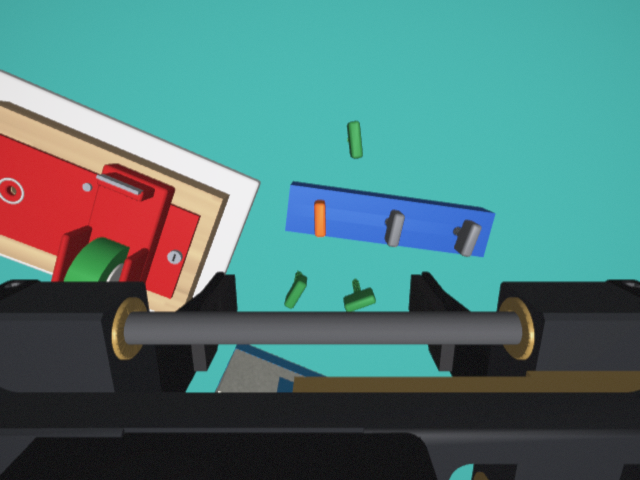

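The orange head is at wrist pixel (319,218), the greys at (396,228) and (468,238), and green screws lie around the rack. The screw is at (0.4703, 0.1372), yaw about 8.4°, and the tool is already aligned with it. Descending with the fingers half open.

Request:
drive_tool(series="0 -0.07 0.6 0 0 0; 0 -0.07 0.6 0 0 0; 0 0 0.6 0 0 0; 0 0 0.6 0 0 0; 0 0 0.6 0 0 0", fingers=40, grip_force=30)

```text
time: 3.98
position: [0.4699, 0.1345, 0.118]
eef_rot: [-0.224, 3.134, -0.0]
contact_force: [0.4, -0.1, -0.8]
gripper_width: 0.0454
finger_force: 0.0
```

Request:
drive_tool(series="0 0 0.5 0 0 0; 0 0 0.5 0 0 0; 0 0 0.5 0 0 0; 0 0 0.42 0 0 0; 0 0 0 0 0 0")

```text
time: 4.6
position: [0.4691, 0.1347, 0.041]
eef_rot: [0.225, -3.131, 0.0]
contact_force: [0.0, 0.3, -0.1]
gripper_width: 0.0401
finger_force: 0.0
```

Run:
```python
from h import *
s=robot.read_state();print(s["position"],s["gripper_width"],yawof(Ro.from_rotvec(s["eef_rot"]).as_matrix()))
save(optics.camera("wrist"),"w2.png")
```

```text
[0.46911734 0.13470179 0.0410108 ] 0.040097330187625756 -171.79224113799583
```

View pics/w2.png

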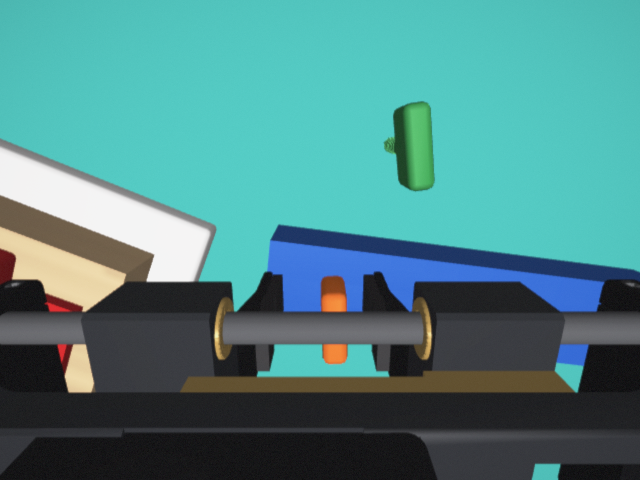

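The orange bar at u≈334 sits between the fingers (centre u≈323), a few mm to their +y side and parallel to the pads. I'll shift 3 mm and close.

Request:
drive_tool(series="-0.03 0.08 0 0 0 0; 0 0 0 0 0 0")

```text
time: 4.9
position: [0.4714, 0.1393, 0.0425]
eef_rot: [-0.228, 3.131, -0.0]
contact_force: [-0.1, -0.6, -0.7]
gripper_width: 0.0399
finger_force: 0.0
```

Request:
drive_tool(series="0 0 0 0 0 0; 0 0 0 0 0 0; 0 0 0 0 0 0; 0 0 0 0 0 0; 0 0 0 0 0 0", fingers=0, grip_force=40)

```text
time: 5.52
position: [0.4708, 0.1391, 0.0417]
eef_rot: [-0.229, 3.133, -0.0]
contact_force: [-0.3, -0.9, 0.7]
gripper_width: 0.0107
finger_force: 39.9
```

Request:
drive_tool(series="0 0 -0.1 0 0 0; 0 0 -0.3 0 0 0; 0 0 -0.5 0 0 0; 0 0 -0.6 0 0 0; 0 0 -0.6 0 0 0")

```text
time: 6.15
position: [0.4705, 0.1392, 0.1271]
eef_rot: [-0.228, 3.133, 0.0]
contact_force: [0.2, -0.2, -0.6]
gripper_width: 0.0108
finger_force: 39.9
```

```bash
python3 -c "
from h import *
plan([.4930,-.168,.19],215,10,start=([.4705,.1392,.19],188.3))"
```

```text
0.06 -0.77 0.00 0.00 0.00 -0.27; 0.09 -0.76 0.00 0.00 0.00 -0.27; 0.13 -0.76 0.00 0.00 0.00 -0.27; 0.16 -0.75 0.00 0.00 0.00 -0.27; 0.20 -0.74 0.00 0.00 0.00 -0.27
0.23 -0.73 0.00 0.00 0.00 -0.27; 0.27 -0.72 0.00 0.00 0.00 -0.27; 0.30 -0.71 0.00 0.00 0.00 -0.27; 0.33 -0.70 0.00 0.00 0.00 -0.27; 0.36 -0.68 0.00 0.00 0.00 -0.27
```

Request:
drive_tool(series="0 0 -0.8 0 0 0; 0 0 -0.75 0 0 0")

```text
time: 6.4
position: [0.4703, 0.1392, 0.1895]
eef_rot: [-0.228, 3.133, 0.0]
contact_force: [0.7, 0.0, -0.7]
gripper_width: 0.0108
finger_force: 39.9
```

Request:
drive_tool(series="0.06 -0.77 0 0 0 -0.27; 0.09 -0.76 0 0 0 -0.27; 0.13 -0.76 0 0 0 -0.27; 0.16 -0.75 0 0 0 -0.27; 0.2 -0.74 0 0 0 -0.27")

```text
time: 7.02
position: [0.4815, -0.0149, 0.1885]
eef_rot: [-0.597, 3.084, -0.0]
contact_force: [0.2, 0.0, -0.4]
gripper_width: 0.0104
finger_force: 39.9
```

Request:
drive_tool(series="0.23 -0.73 0 0 0 -0.27; 0.27 -0.72 0 0 0 -0.27; 0.3 -0.71 0 0 0 -0.27; 0.33 -0.7 0 0 0 -0.27; 0.36 -0.68 0 0 0 -0.27")

```text
time: 7.65
position: [0.4933, -0.1683, 0.1885]
eef_rot: [-0.956, 2.993, 0.0]
contact_force: [0.3, -0.4, -1.0]
gripper_width: 0.0107
finger_force: 39.9
```

```bash
cat > ring.py <<'E'
from h import *
import sys
s=robot.read_state();print(s["qpos"].round(3),s["position"],yawof(Ro.from_rotvec(s["eef_rot"]).as_matrix()))
for c in("wrist","top","side"):
    a=optics.camera(c); save(a,sys.argv[1]+c+".png")
    print(c,"hole",[(round(r["confidence"],2),toworld(r["xyz"],c).round(4)) for r in spot_point("hole",c)[:3]])
    print(c,"tip",[(round(r["confidence"],2),toworld(r["xyz"],c).round(4)) for r in spot_point("screw_tip",c)[:5]])
    p=topix([.493,-.169,.052],c); K=ext(c)[0]
    hsv=cv2.cvtColor(a,cv2.COLOR_RGB2HSV); r=int(40 if c!="wrist" else 70); u,v=p.astype(int)
    m=((hsv[...,1]<70)&(hsv[...,2]>140)).astype(np.uint8); k=np.zeros_like(m); k[max(v-r,0):v+r,max(u-r,0):u+r]=1; m*=k
    m=cv2.dilate(m,np.ones((3,3)))
    n,l,st,ce=cv2.connectedComponentsWithStats(m)
    for i in range(1,n):
        if st[i,4]>60:
            e=cv2.fitEllipse(cv2.convexHull(np.argwhere(l==i)[:,::-1].astype(np.int32))) if st[i,4]>60 else 0
            print(c,p.round(),st[i],e,onplane(*e[0],.052,c).round(4))
E
python3 ring.py a_
```

```text
[-0.543  0.435  1.728  0.     0.978 -2.733] [ 0.4932731  -0.16829159  0.18845773] -144.5763087233956
wrist hole [(0.56, array([ 0.495 , -0.1723,  0.051 ]))]
wrist tip [(0.77, array([ 0.4967, -0.1694,  0.1505]))]
wrist [324. 226.] [ 253  154   73   62 2104] ((283.9369812011719, 171.4566192626953), (31.73908805847168, 205.4066619873047), 49.30295181274414) [ 0.4743 -0.2233  0.052 ]
wrist [324. 226.] [378 154  17  22 237] ((389.40911865234375, 160.73126220703125), (15.275140762329102, 38.537750244140625), 145.0989227294922) [ 0.4166 -0.1567  0.052 ]
wrist [324. 226.] [308 211  31  30 406] ((322.81170654296875, 225.5767364501953), (31.124282836914062, 32.066162109375), 99.05174255371094) [ 0.4936 -0.1699  0.052 ]
wrist [324. 226.] [253 265  16  18 184] ((257.995849609375, 276.57568359375), (14.586514472961426, 27.35165023803711), 142.19309997558594) [ 0.5666 -0.1905  0.052 ]
top hole [(0.66, array([ 0.4992, -0.1686,  0.0504]))]
top tip [(0.61, array([ 0.558 ,  0.1949, -0.0025])), (0.46, array([ 0.393 ,  0.1572, -0.0027])), (0.37, array([0.56  , 0.1259, 0.0024])), (0.33, array([ 0.7398, -
[... 603 characters left out ...]
4e-01,  1.256e-01, -1.000e-04])), (0.68, array([0.5579, 0.1944, 0.003 ])), (0.66, array([0.3914, 0.1633, 0.0005])), (0.45, array([ 0.4908, -0.168 ,  0.1524])), (0.24, array([0.4702, 0.2176, 0.0079]))]
side [364. 202.] [390 167   8  17 101] ((393.439697265625, 177.39878845214844), (6.589961051940918, 26.9714298248291), 173.41822814941406) [ 0.4085 -0.2998  0.052 ]
side [364. 202.] [333 191  14   9  64] ((339.4104919433594, 194.67910766601562), (6.780585289001465, 15.420635223388672), 59.366859436035156) [ 0.5551 -0.2031  0.052 ]
side [364. 202.] [384 199  20  44 496] ((393.58636474609375, 223.56320190429688), (18.517576217651367, 51.00275802612305), 10.6802339553833) [ 0.4257 -0.0751  0.052 ]
```

View pics/a_wrist.png

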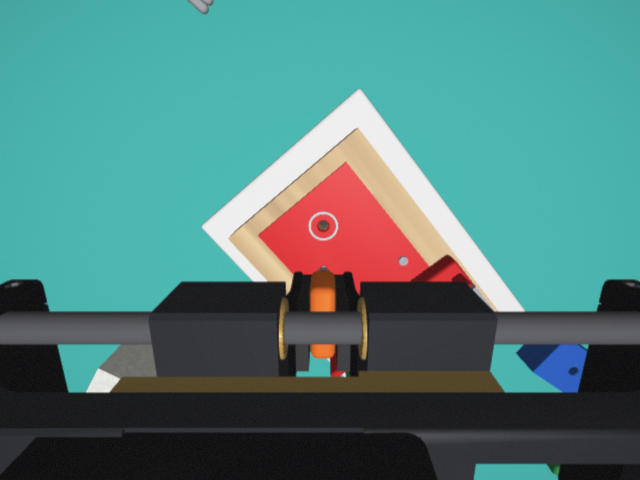

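The full ring is at wrist pixel (323,226), putting the hole at (0.4936, -0.1699), and the orange head is held between the fingers at (322,315). Correcting for the camera bias seen at the grasp, the target TCP is (0.4932, -0.1680), which is where the arm now stands. I'll descend until the tip is just above the mouth, then check.

Request:
drive_tool(series="0 0 0.5 0 0 0; 0 0 0.5 0 0 0; 0 0 0.5 0 0 0; 0 0 0.5 0 0 0; 0 0 0.38 0 0 0")

```text
time: 8.72
position: [0.4935, -0.1668, 0.0918]
eef_rot: [0.955, -2.993, -0.001]
contact_force: [-0.1, -0.3, -0.4]
gripper_width: 0.0107
finger_force: 39.9
```

Request:
drive_tool(series="0 0 0 0 0 0")

```text
time: 8.85
position: [0.493, -0.1668, 0.0916]
eef_rot: [0.954, -2.991, -0.003]
contact_force: [-0.4, -0.5, -1.5]
gripper_width: 0.0106
finger_force: 39.9
```

Run:
```python
from h import *
s=robot.read_state();print(s["position"],s["contact_force"])
w=optics.camera("wrist");b=optics.camera("side")
for c in("wrist","side"):
  for q in("hole","screw_tip"): print(c,q,[(round(r["confidence"],2),toworld(r["xyz"],c).round(4)) for r in spot_point(q,c)[:5]])
P=s["position"]-[0,0,.0335]
pw=topix(P,"wrist");ps=topix(P,"side");print(pw,ps, topix([.4936,-.1699,.052],"wrist"),topix([.4936,-.1699,.052],"side"))
u,v=ps.astype(int)
save(np.hstack([cv2.resize(w[190:350,240:400],(480,480),interpolation=2),cv2.resize(b[v-40:v+20,u-20:u+20],(320,480),interpolation=2)]),"b.png")
print(u-20,v-40)
```

```text
[ 0.49297702 -0.16677083  0.09161241] [-0.40321755 -0.52088179 -1.53168729]
wrist hole [(0.57, array([ 0.4958, -0.1714,  0.0519]))]
wrist screw_tip [(0.71, array([ 0.5   , -0.1666,  0.0555])), (0.39, array([ 5.592e-01,  1.232e-01, -1.000e-04]))]
side hole [(0.94, array([ 0.4905, -0.1678,  0.0448]))]
side screw_tip [(0.73, array([0.5563, 0.1312, 0.0014])), (0.64, array([0.5554, 0.1931, 0.0015])), (0.62, array([ 0.3912,  0.1623, -0.0034])), (0.29, array([ 0.4923, -0.1637,  0.0593]))]
[327.09757699 267.5136933 ] [363.94989145 200.39832949] [322.22346258 261.92460276] [363.56934752 201.81599778]
343 160
```

View pics/b.png

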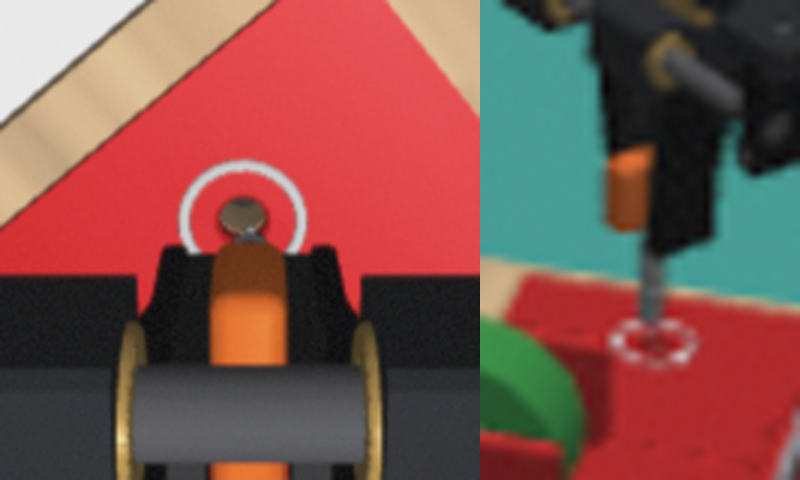

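Left panel: ring centre at about (321,263) and the shank tip at its lower edge, near (322,269). Right panel: the shank stands over the ring. I'll measure the residual numerically.

Run:
```python
from h import *
s=robot.read_state();P=np.array(s["position"]);print(P)
w=optics.camera("wrist").astype(int)
hsv=cv2.cvtColor(w.astype(np.uint8),cv2.COLOR_RGB2HSV)
# ring: sat low, bright
m=((hsv[...,1]<110)&(hsv[...,2]>140)); m[:235]=0;m[276:]=0;m[:,:295]=0;m[:,:][:,350:]=0
pts=np.argwhere(m)[:,::-1].astype(np.float32); print("ring",len(pts),cv2.fitEllipseDirect(pts),[ (v,np.nonzero(m[v])[0].min(),np.nonzero(m[v])[0].max()) for v in range(244,276,4) if m[v].any()])
o=(hsv[...,0]>3)&(hsv[...,0]<20)&(hsv[...,1]>150)&(hsv[...,2]>80)
for v in range(276,310,6):
    x=np.nonzero(o[v,290:350])[0]+290; print(v,x.min(),x.max())
for v in range(252,276,2): print(v," ".join("%d/%d/%d"%tuple(w[v,u]) for u in range(311,334,2)))
T=Ro.from_rotvec(s["eef_rot"]).as_matrix()
for dz in(-.0395,-.0335,0.0065,.02): print(dz,topix(P+[0,0,dz],"wrist").round(1))
J=[topix(P+[0,0,-.0335]+T[:,i]*.001,"wrist")-topix(P+[0,0,-.0335],"wrist") for i in(0,1)];print(J)
```

```text
[ 0.49413443 -0.16781188  0.09327749]
ring 347 ((323.1806945800781, 261.24127197265625), (36.12932586669922, 39.535003662109375), 89.6214370727539) [(244, np.int64(313), np.int64(333)), (248, np.int64(308), np.int64(339)), (252, np.int64(305), np.int64(342)), (256, np.int64(303), np.int64(343)), (260, np.int64(302), np.int64(344)), (264, np.int64(302), np.int64(344)), (268, np.int64(303), np.int64(343)), (272, np.int64(305), np.int64(341))]
276 312 333
282 311 334
288 310 334
294 310 335
300 310 335
306 310 335
252 217/59/63 219/58/62 220/60/64 219/60/63 219/58/61 218/60/63 217/57/61 219/60/64 221/60/65 222/62/66 223/63/68 223/65/69
254 218/57/61 219/57/62 219/58/63 217/58/60 184/45/47 144/45/46 124/48/47 126/48/48 177/46/49 217/59/62 221/61/66 222/64/68
256 218/57/60 219/58/63 216/56/60 175/47/47 103/67/57 67/59/55 63/59/54 64/58/55 85/63/55 148/49/45 215/56/59 222/63/66
258 217/55/59 218/57/61 181/44/46 115/81/65 96/83/66 93/80/64 89/77/62 89/77/62 90/77/60 98/75/59 168/41/42 219/60/64
260 217/55/60 215/55/58 166/42/42 103/84/66 102/87/68 98/84/66 93/80/63 92/78/61 91/78/61 90/76/6
[... 340 characters left out ...]
44 110/76/70 96/39/34 134/33/35 180/41/45 217/56/59
268 218/57/61 218/56/60 218/58/61 193/46/48 119/42/46 70/64/67 74/77/80 70/68/70 101/44/46 180/39/42 216/55/59 217/55/61
270 218/57/61 218/58/62 214/58/60 157/52/45 89/67/59 75/59/51 75/56/49 76/59/51 87/66/57 166/52/48 215/56/58 217/58/61
272 214/63/65 161/52/41 116/51/24 105/52/23 103/53/24 104/54/25 102/51/21 103/54/27 103/54/24 106/53/27 138/53/34 207/54/55
274 106/59/58 106/50/23 103/53/24 104/52/24 104/53/20 106/54/27 105/53/23 106/55/24 104/53/23 105/53/24 104/52/25 125/51/32
-0.0395 [324.4 265.6]
-0.0335 [324.4 269.2]
0.0065 [324.7 299.4]
0.02 [324.9 312.9]
[array([ 0.00272839, -1.58984797]), array([1.69484067e+00, 2.52392285e-04])]
```

Run:
```python
from h import *
s=robot.read_state();P=np.array(s["position"]);T=Ro.from_rotvec(s["eef_rot"]).as_matrix();print(P)
for dz,n in((.0065,"bot"),(.0305,"top")):
  for x in(.015,.017,.019): print(n,x,topix(P+[0,0,dz]+T[:,0]*x,"wrist").round(1))
w=optics.camera("wrist").astype(int)
print([(v,*w[v,323]) for v in range(262,300)])
b=optics.camera("side");save(cv2.resize(b[155:215,330:400],(700,600),interpolation=2),"c.png")
tip=P+[0,0,-.0335]
print("side tip",topix(tip,"side"),"hole",topix([.4936,-.1699,.052],"side"),"mm per px",[topix(tip+T[:,i]*.001,"side")-topix(tip,"side") for i in(0,1)])
```

```text
[ 0.49403174 -0.16773651  0.09320818]
bot 0.015 [325. 270.]
bot 0.017 [325. 266.]
bot 0.019 [325. 262.]
top 0.015 [325.3 291.7]
top 0.017 [325.4 287.1]
top 0.019 [325.4 282.5]
[(262, np.int64(96), np.int64(83), np.int64(64)), (263, np.int64(100), np.int64(85), np.int64(67)), (264, np.int64(101), np.int64(88), np.int64(71)), (265, np.int64(109), np.int64(102), np.int64(97)), (266, np.int64(141), np.int64(140), np.int64(145)), (267, np.int64(104), np.int64(105), np.int64(108)), (268, np.int64(77), np.int64(79), np.int64(84)), (269, np.int64(70), np.int64(71), np.int64(74)), (270, np.int64(74), np.int64(55), np.int64(50)), (271, np.int64(94), np.int64(50), np.int64(26)), (272, np.int64(103), np.int64(52), np.int64(23)), (273, np.int64(104), np.int64(53), np.int64(20)), (274, np.int64(104), np.int64(53), np.int64(23)), (275, np.int64(105), np.int64(53), np.int64(22)), (276, np.int64(106), np.int64(55), np.int64(25)), (277, np.int64(108), np.int64(54), np.int64(26)), (278, np.int64(108), np.int64(56), np.int64(28)), (279, np.int64(110), np.int64(57), np.int64(27)), (280, np.int64(109), np
[... 435 characters left out ...]
.int64(189), np.int64(93), np.int64(41)), (290, np.int64(208), np.int64(101), np.int64(44)), (291, np.int64(216), np.int64(108), np.int64(47)), (292, np.int64(220), np.int64(114), np.int64(50)), (293, np.int64(224), np.int64(118), np.int64(52)), (294, np.int64(228), np.int64(121), np.int64(53)), (295, np.int64(231), np.int64(124), np.int64(56)), (296, np.int64(232), np.int64(127), np.int64(57)), (297, np.int64(232), np.int64(126), np.int64(55)), (298, np.int64(232), np.int64(125), np.int64(55)), (299, np.int64(232), np.int64(125), np.int64(55))]
side tip [363.54501986 199.64590357] hole [363.56934752 201.81599778] mm per px [array([ 0.3200917 , -0.11523047]), array([0.23942228, 0.1742244 ])]
```

View pics/c.png

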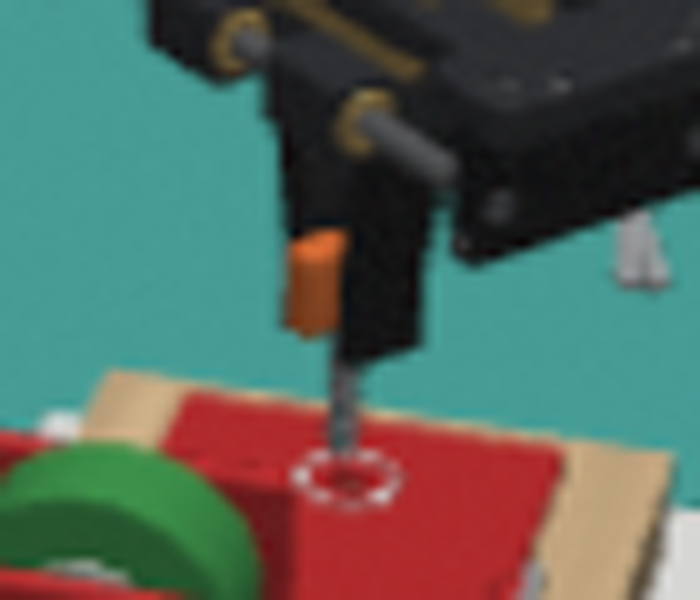

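In the side view the tip is at (364.3, 200.3), just above the ring centre (364.7, 202.9). Lateral error is about 0, and the hole is about 1.2 mm further along tool +x. I'll correct that and feel downward.

Request:
drive_tool(series="0.03 0 0.1 0 0 0; 0 0 0.05 0 0 0; 0 0 0.05 0 0 0; 0 0 0.05 0 0 0; 0 0 0 0 0 0")

```text
time: 9.93
position: [0.4927, -0.1683, 0.0823]
eef_rot: [0.954, -2.993, 0.0]
contact_force: [-1.0, -1.4, -1.7]
gripper_width: 0.0105
finger_force: 39.9
```

Request:
drive_tool(series="0 0 0.05 0 0 0; 0 0 0.05 0 0 0; 0 0 0 0 0 0")

```text
time: 10.3
position: [0.4924, -0.1685, 0.0784]
eef_rot: [0.954, -2.993, 0.0]
contact_force: [-1.5, -2.3, -1.1]
gripper_width: 0.011
finger_force: 39.9
```

Request:
drive_tool(series="0 0 0.05 0 0 0; 0 0 0 0 0 0")

```text
time: 10.55
position: [0.4925, -0.1685, 0.0765]
eef_rot: [0.954, -2.993, 0.0]
contact_force: [-2.4, -3.9, -0.6]
gripper_width: 0.0105
finger_force: 39.9
```

The tip is about 9 mm into the hole. The wall pushes toward +tool x with 4 N, so I'll ease that way and carry on down.

Request:
drive_tool(series="0.02 -0.01 0 0 0 0; 0 0 0 0 0 0")

```text
time: 10.8
position: [0.4923, -0.1687, 0.0765]
eef_rot: [-0.953, 2.993, 0.001]
contact_force: [-1.2, -0.5, -1.1]
gripper_width: 0.0106
finger_force: 39.9
```

Request:
drive_tool(series="0 0 0.05 0 0 0; 0 0 0 0 0 0")

```text
time: 11.05
position: [0.4923, -0.1688, 0.0743]
eef_rot: [-0.953, 2.993, 0.001]
contact_force: [-0.7, -0.3, -1.4]
gripper_width: 0.0106
finger_force: 39.9
```

Request:
drive_tool(series="0 0 0.05 0 0 0; 0 0 0 0 0 0")

```text
time: 11.3
position: [0.4923, -0.1688, 0.0723]
eef_rot: [-0.953, 2.993, 0.001]
contact_force: [-1.2, -0.2, -0.3]
gripper_width: 0.0108
finger_force: 39.9
```

Request:
drive_tool(series="0 0 0.03 0 0 0; 0 0 0 0 0 0")

```text
time: 11.55
position: [0.4923, -0.1689, 0.0712]
eef_rot: [-0.953, 2.993, 0.0]
contact_force: [-0.7, -0.3, -0.9]
gripper_width: 0.0107
finger_force: 39.9
```

Request:
drive_tool(series="0 0 0.02 0 0 0; 0 0 0 0 0 0")

```text
time: 11.8
position: [0.4923, -0.169, 0.0705]
eef_rot: [-0.953, 2.993, 0.0]
contact_force: [-0.2, -0.1, -0.8]
gripper_width: 0.0105
finger_force: 39.9
```

Request:
drive_tool(series="0 0 0.02 0 0 0; 0 0 0 0 0 0")

```text
time: 12.05
position: [0.4922, -0.169, 0.0697]
eef_rot: [-0.953, 2.993, 0.0]
contact_force: [-0.8, -0.4, -0.4]
gripper_width: 0.0105
finger_force: 39.9
```

Request:
drive_tool(series="0 0 0.02 0 0 0; 0 0 0 0 0 0")

```text
time: 12.3
position: [0.4922, -0.169, 0.0689]
eef_rot: [0.953, -2.993, -0.0]
contact_force: [-0.1, -0.0, -0.6]
gripper_width: 0.0105
finger_force: 39.9
```

Request:
drive_tool(series="0 0 0.02 0 0 0; 0 0 0.02 0 0 0; 0 0 0 0 0 0")

```text
time: 12.68
position: [0.4922, -0.169, 0.0672]
eef_rot: [0.953, -2.993, -0.0]
contact_force: [0.4, -0.7, -1.4]
gripper_width: 0.0108
finger_force: 39.9
```

Request:
drive_tool(series="0 0 0.02 0 0 0; 0 0 0.02 0 0 0; 0 0 0 0 0 0")

```text
time: 13.05
position: [0.4922, -0.169, 0.0657]
eef_rot: [0.954, -2.993, -0.0]
contact_force: [-0.3, 0.1, -1.1]
gripper_width: 0.0108
finger_force: 39.9
```

Request:
drive_tool(series="0 0 0.02 0 0 0; 0 0 0.02 0 0 0; 0 0 0 0 0 0")

```text
time: 13.42
position: [0.4923, -0.169, 0.0641]
eef_rot: [-0.954, 2.993, -0.0]
contact_force: [-0.4, 0.0, -0.1]
gripper_width: 0.0109
finger_force: 39.9
```

Request:
drive_tool(series="0 0 0.02 0 0 0; 0 0 0.02 0 0 0; 0 0 0 0 0 0")

```text
time: 13.8
position: [0.4924, -0.1691, 0.063]
eef_rot: [-0.953, 2.993, -0.001]
contact_force: [-1.2, 0.0, 4.7]
gripper_width: 0.011
finger_force: 39.9
```

Contact, 4.7 N. Now pressing up to about 18 N.

Request:
drive_tool(series="0 0 0.02 0 0 0; 0 0 0 0 0 0")

```text
time: 14.05
position: [0.4924, -0.1691, 0.0624]
eef_rot: [-0.954, 2.993, -0.001]
contact_force: [-0.7, 0.4, 8.0]
gripper_width: 0.0107
finger_force: 39.9
```

Request:
drive_tool(series="0 0 0.01 0 0 0; 0 0 0 0 0 0")

```text
time: 14.3
position: [0.4924, -0.1691, 0.0622]
eef_rot: [-0.954, 2.993, -0.001]
contact_force: [-1.7, 0.5, 9.1]
gripper_width: 0.0106
finger_force: 39.9
```

Request:
drive_tool(series="0 0 0.02 0 0 0; 0 0 0.015 0 0 0; 0 0 0 0 0 0", grip_force=50)

```text
time: 14.68
position: [0.4925, -0.1692, 0.0614]
eef_rot: [-0.954, 2.993, -0.002]
contact_force: [-2.1, 0.4, 13.9]
gripper_width: 0.0106
finger_force: 49.9
```

Request:
drive_tool(series="0 0 0.02 0 0 0; 0 0 0.01 0 0 0; 0 0 0 0 0 0")

```text
time: 15.05
position: [0.4926, -0.1692, 0.0607]
eef_rot: [-0.954, 2.992, -0.002]
contact_force: [-3.3, 1.7, 17.8]
gripper_width: 0.0106
finger_force: 49.9
```

Request:
drive_tool(series="0 0 0.002 0 0 1; 0 0 0.002 0 0 1; 0 0 0.002 0 0 1; 0 0 0.002 0 0 1; 0 0 0.002 0 0 1")

```text
time: 15.68
position: [0.4921, -0.1684, 0.0603]
eef_rot: [0.41, 3.115, 0.001]
contact_force: [-2.5, 4.1, 18.7]
gripper_width: 0.0108
finger_force: 49.9
```

Request:
drive_tool(series="0.01 0.01 0.001 0 0 1; 0.01 0.01 0.001 0 0 1; 0 0 0.001 0 0 1; 0 0 0.001 0 0 1; 0 0 0.001 0 0 1")

```text
time: 16.3
position: [0.4925, -0.1674, 0.0601]
eef_rot: [1.688, 2.648, 0.002]
contact_force: [-1.0, 4.3, 17.3]
gripper_width: 0.0106
finger_force: 49.9
```

Request:
drive_tool(series="0.015 0.005 0.003 0 0 1; 0.015 0 0.003 0 0 1; 0 0 0.002 0 0 1; 0 0 0.002 0 0 1; 0 0 0.002 0 0 1")

```text
time: 16.92
position: [0.4935, -0.1672, 0.0599]
eef_rot: [2.646, 1.685, 0.005]
contact_force: [0.5, 1.8, 17.2]
gripper_width: 0.0106
finger_force: 49.9
```

Request:
drive_tool(series="0 0 0.003 0 0 1; 0 0 0.003 0 0 1; 0 0 0.003 0 0 1; 0 0 0.003 0 0 1; 0 0 0.003 0 0 1")

```text
time: 17.55
position: [0.4942, -0.1679, 0.0595]
eef_rot: [3.111, 0.409, 0.009]
contact_force: [-0.4, 1.3, 17.9]
gripper_width: 0.0104
finger_force: 49.9
```

Request:
drive_tool(series="0 0 0.002 0 0 1; 0 0 0.002 0 0 1; 0 0 0.002 0 0 1; 0 0 0.002 0 0 1; 0 0 0.002 0 0 1")

```text
time: 18.18
position: [0.4942, -0.1686, 0.0592]
eef_rot: [2.994, -0.943, 0.012]
contact_force: [-0.6, -1.2, 17.4]
gripper_width: 0.0105
finger_force: 49.9
```

Request:
drive_tool(series="0 0 0.003 0 0 1; 0 0 0.003 0 0 1; 0 0 0.002 0 0 1; 0 0 0.002 0 0 1; 0 0 0.002 0 0 1")

```text
time: 18.8
position: [0.4936, -0.1691, 0.0588]
eef_rot: [2.318, -2.121, 0.011]
contact_force: [-2.4, -2.5, 19.0]
gripper_width: 0.0103
finger_force: 49.9
```

Run:
```python
from h import *
s=robot.read_state();print(s["qpos"].round(3),s["position"],s["contact_force"],s["ft_torque"])
```

```text
[-5.430e-01  6.490e-01  1.826e+00 -2.000e-03  6.600e-01  2.511e+00] [ 0.49360001 -0.16905266  0.05881624] [-2.36012581 -2.51720323 19.040615  ] [-0.36802744  0.55432475  0.05004541]
```

300° turned, with about 1.9 mm of sink, which matches 2 mm per turn, so it is biting. I'll use the last bit of joint range, unload, then regrip for extra margin.

Request:
drive_tool(series="0 0 0.002 0 0 0.8; 0 0 0.002 0 0 0.7; 0 0 0 0 0 0")

```text
time: 19.18
position: [0.4933, -0.1691, 0.0586]
eef_rot: [-2.027, 2.4, -0.01]
contact_force: [-3.2, -3.0, 19.5]
gripper_width: 0.0109
finger_force: 49.9
```

Request:
drive_tool(series="0 0 -0.03 0 0 0; 0 0 -0.03 0 0 0; 0 0 -0.02 0 0 0; 0 0 0 0 0 0")

```text
time: 19.68
position: [0.4931, -0.169, 0.0605]
eef_rot: [-2.027, 2.399, -0.009]
contact_force: [-2.0, -4.3, 7.7]
gripper_width: 0.0105
finger_force: 49.9
```

Run:
```python
from h import *
s=robot.read_state();print(s["qpos"].round(3),s["position"],s["contact_force"],s["ft_torque"],yawof(Ro.from_rotvec(s["eef_rot"]).as_matrix()))
```

```text
[-0.544  0.646  1.826 -0.003  0.665  2.768] [ 0.493144   -0.16899138  0.06047917] [-2.03344997 -4.27415549  7.7233996 ] [-0.58569736  0.22729743 -0.02742672] -99.61023652516211
```

Request:
drive_tool(series="0.02 0.005 -0.015 0 0 0; 0 0 -0.015 0 0 0; 0 0 0 0 0 0")

```text
time: 20.05
position: [0.4929, -0.169, 0.0611]
eef_rot: [-2.026, 2.4, -0.007]
contact_force: [1.0, -2.7, 5.7]
gripper_width: 0.0105
finger_force: 49.9
```

Request:
drive_tool(series="0 0 0 0 0 0; 0 0 0 0 0 0; 0 0 0 0 0 0; 0 0 0 0 0 0; 0 0 0 0 0 0", fingers=64)

```text
time: 20.68
position: [0.491, -0.1674, 0.0603]
eef_rot: [2.027, -2.4, -0.001]
contact_force: [-0.2, -0.2, 0.2]
gripper_width: 0.0525
finger_force: 0.0
```

Run:
```python
from h import *
s=robot.read_state();print(s["gripper_width"],s["position"],s["contact_force"],s["ft_torque"],yawof(Ro.from_rotvec(s["eef_rot"]).as_matrix()))
w=optics.camera("wrist")
hsv=cv2.cvtColor(w,cv2.COLOR_RGB2HSV);o=((hsv[...,0]>3)&(hsv[...,0]<20)&(hsv[...,1]>150)&(hsv[...,2]>80));o[:260]=0;o[375:]=0
for v in range(270,372,12):
    x=np.nonzero(o[v,280:370])[0]+280; print(v,x.min() if len(x) else 0,x.max() if len(x) else 0)
P=s["position"];print([topix(P+np.array([0,0,d]),"wrist").round(1) for d in(.0065,.0187,.03)])
b=optics.camera("side")
save(np.hstack([cv2.resize(w[170:370,220:420],(400,400),interpolation=2),cv2.resize(b[145:225,325:405],(400,400),interpolation=2)]),"d.png")
```

```text
0.05248264487104702 [ 0.49104958 -0.16740719  0.06028536] [-0.22932104 -0.19867105  0.15927718] [ 0.14554548 -0.08929797  0.03456761] -99.65611703605394
270 310 330
282 308 333
294 309 334
306 309 334
318 0 0
330 0 0
342 0 0
354 314 332
366 0 0
[array([324.1, 300.7]), array([324.2, 312.9]), array([324.3, 325.9])]
```

View pics/d.png

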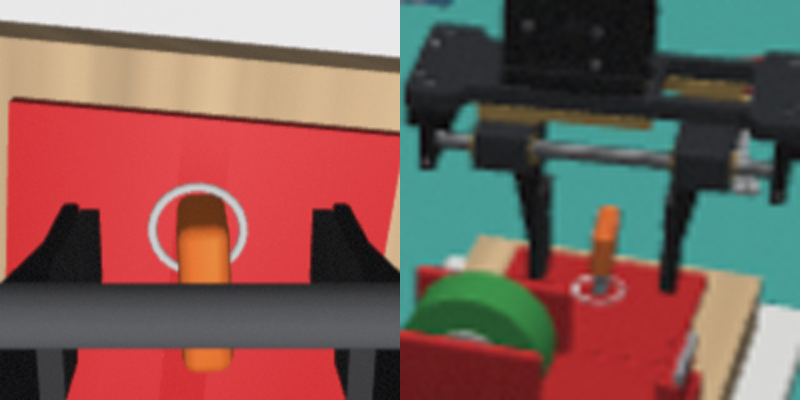

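The screw stands in the ring by itself in both panels, with the fingers clear. The gripped TCP readings circle a hole axis at (0.4933, -0.1682). I'll turn back 180° open and regrip for margin.

Request:
drive_tool(series="0.01 -0.04 0 0 0 -1; 0 0 0 0 0 -1; 0 0 0 0 0 -1; 0 0 0 0 0 -1; 0 0 0 0 0 -1")

```text
time: 21.4
position: [0.4927, -0.1683, 0.0605]
eef_rot: [2.855, -1.311, 0.0]
contact_force: [1.2, 0.3, 0.1]
gripper_width: 0.0641
finger_force: 0.0
```

Request:
drive_tool(series="0 0 0 0 0 -1; 0 0 0 0 0 -1; 0 0 0 0 0 -1; 0 0 0 0 0 -1; 0 0 0 0 0 -1")

```text
time: 22.02
position: [0.4927, -0.1682, 0.0605]
eef_rot: [-3.142, -0.018, -0.0]
contact_force: [-0.9, 0.2, -0.4]
gripper_width: 0.064
finger_force: 0.0
```

Request:
drive_tool(series="0 0 0 0 0 -1; 0 0 0 0 0 -1; 0 0 0 0 0 -1; 0 0 0 0 0 -1; 0 0 0 0 0 -1")

```text
time: 22.65
position: [0.4927, -0.1682, 0.0605]
eef_rot: [2.839, 1.344, 0.0]
contact_force: [0.3, -0.2, 0.6]
gripper_width: 0.0639
finger_force: 0.0
```

Request:
drive_tool(series="0 0 0 0 0 -1; 0 0 0 0 0 -1; 0 0 0 0 0 -1; 0 0 0 0 0 0")

```text
time: 23.15
position: [0.4927, -0.1682, 0.0604]
eef_rot: [2.403, 2.024, 0.0]
contact_force: [-0.0, -0.2, -1.0]
gripper_width: 0.0639
finger_force: 0.0
```

```bash
cat > o.py <<'E'
from h import *
s=robot.read_state();print(s["gripper_width"],s["position"],s["contact_force"],yawof(Ro.from_rotvec(s["eef_rot"]).as_matrix()))
w=optics.camera("wrist")
hsv=cv2.cvtColor(w,cv2.COLOR_RGB2HSV);o=((hsv[...,0]>3)&(hsv[...,0]<20)&(hsv[...,1]>150)&(hsv[...,2]>80));o[:255]=0;o[375:]=0
for v in list(range(264,316,8))+[348,354,360]:
    x=np.nonzero(o[v,270:380])[0]+270; print(v,x.min() if len(x) else 0,x.max() if len(x) else 0)
E
python3 o.py
```

```text
0.06394230459361616 [ 0.49271937 -0.16821958  0.06044491] [-0.01736663 -0.24727626 -0.97093683] 80.21797178575015
264 0 0
272 310 329
280 307 331
288 305 331
296 306 331
304 305 331
312 0 0
348 308 331
354 311 329
360 0 0
```

Request:
drive_tool(series="0 -0.02 0 0 0 0; 0 0 0 0 0 0; 0 0 0 0 0 0; 0 0 0 0 0 0; 0 0 0 0 0 0", fingers=0)

```text
time: 23.82
position: [0.4919, -0.1681, 0.0604]
eef_rot: [2.401, 2.026, 0.0]
contact_force: [0.8, 0.2, -0.1]
gripper_width: 0.022
finger_force: 0.0
```

Request:
drive_tool(series="0 0 0 0 0 0; 0 0 0 0 0 0; 0 0 0 0 0 0")

```text
time: 24.2
position: [0.492, -0.1682, 0.0604]
eef_rot: [2.4, 2.026, -0.0]
contact_force: [-0.1, -0.2, -0.3]
gripper_width: 0.0105
finger_force: 49.8
```

Request:
drive_tool(series="0 0 0.02 0 0 0; 0 0 0.02 0 0 0; 0 0 0 0 0 0")

```text
time: 24.58
position: [0.4921, -0.1683, 0.0593]
eef_rot: [2.4, 2.026, 0.0]
contact_force: [-1.0, -0.9, 6.3]
gripper_width: 0.0101
finger_force: 49.8
```

Request:
drive_tool(series="0 0 0.02 0 0 0; 0 0 0.02 0 0 0; 0 0 0.01 0 0 0; 0 0 0 0 0 0")

```text
time: 25.08
position: [0.4922, -0.1683, 0.0582]
eef_rot: [2.399, 2.026, 0.0]
contact_force: [-1.5, -0.1, 11.7]
gripper_width: 0.0104
finger_force: 49.8
```

Request:
drive_tool(series="0 0 0.003 0 0 1; 0 0 0.003 0 0 1; 0 0 0.002 0 0 1; 0 0 0.002 0 0 1; 0 0 0.002 0 0 1")

```text
time: 25.7
position: [0.4922, -0.1677, 0.0578]
eef_rot: [3.035, 0.813, 0.002]
contact_force: [-0.2, 2.8, 13.1]
gripper_width: 0.0105
finger_force: 49.8
```

Request:
drive_tool(series="0 0 0.015 0 0 0; 0 0 0.015 0 0 0; 0 0 0.01 0 0 0; 0 0 0 0 0 0")

```text
time: 26.2
position: [0.4924, -0.1677, 0.0568]
eef_rot: [3.032, 0.822, 0.002]
contact_force: [-1.9, 2.4, 18.1]
gripper_width: 0.0104
finger_force: 49.8
```

Request:
drive_tool(series="0 0 0.003 0 0 1; 0 0 0.003 0 0 1; 0 0 0.002 0 0 1; 0 0 0.002 0 0 1; 0 0 0.002 0 0 1")

```text
time: 26.82
position: [0.493, -0.1675, 0.0565]
eef_rot: [-3.093, 0.546, -0.005]
contact_force: [-0.5, 3.8, 18.0]
gripper_width: 0.0105
finger_force: 49.9
```

Request:
drive_tool(series="-0.01 -0.02 -0.03 0 0 0; 0 0 -0.03 0 0 0; 0 0 -0.03 0 0 0; 0 0 0 0 0 0; 0 0 0 0 0 0")

```text
time: 27.45
position: [0.4929, -0.1671, 0.0587]
eef_rot: [-3.095, 0.537, -0.004]
contact_force: [0.8, 1.9, 6.1]
gripper_width: 0.0107
finger_force: 49.8
```

Request:
drive_tool(series="0 -0.015 -0.03 0 0 0; 0 0 -0.01 0 0 0; 0 0 0 0 0 0")

```text
time: 27.82
position: [0.4926, -0.1669, 0.0595]
eef_rot: [3.095, -0.537, 0.002]
contact_force: [1.8, -0.9, 2.3]
gripper_width: 0.0105
finger_force: 49.8
```

Request:
drive_tool(series="0 0 0 0 0 0; 0 0 0 0 0 0; 0 0 0 0 0 0; 0 0 0 0 0 0; 0 0 0 0 0 0", fingers=50)

```text
time: 28.45
position: [0.4919, -0.1666, 0.0594]
eef_rot: [-3.095, 0.536, 0.0]
contact_force: [-0.7, -0.2, 0.2]
gripper_width: 0.0478
finger_force: 0.0
```

Request:
drive_tool(series="0 0 -0.3 0 0 0; 0 0 -0.6 0 0 0; 0 0 -0.9 0 0 0; 0 0 -0.9 0 0 0; 0 0 -0.9 0 0 0")

```text
time: 29.08
position: [0.4919, -0.1665, 0.2055]
eef_rot: [3.095, -0.536, 0.001]
contact_force: [-0.4, 0.2, -0.1]
gripper_width: 0.0497
finger_force: 0.0
```

Run:
```python
from h import *
s=robot.read_state();print(s["position"],s["contact_force"],s["gripper_width"])
w=optics.camera("wrist");b=optics.camera("side")
print([(round(r["confidence"],2),toworld(r["xyz"],"side").round(4)) for r in spot_point("screw_tip","side")[:5]])
save(np.hstack([cv2.resize(w[140:340,220:420],(400,400),interpolation=2),cv2.resize(b[150:230,325:405],(400,400),interpolation=2)]),"e.png")
```

```text
[ 0.49187344 -0.16653186  0.20551854] [-0.36968684  0.20024377 -0.07809679] 0.049699391336768546
[(0.63, array([ 0.4917, -0.1694,  0.0294])), (0.56, array([ 0.3899,  0.1634, -0.0021])), (0.55, array([0.5553, 0.1302, 0.0006])), (0.51, array([0.5552, 0.1938, 0.0008]))]
```

View pics/e.png

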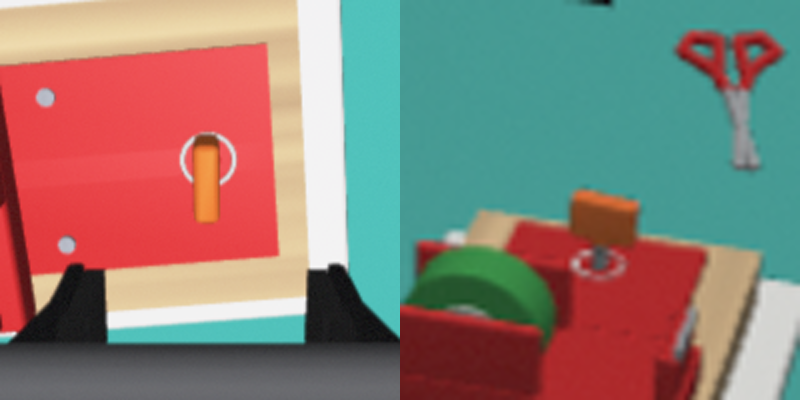

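The orange screw stands upright in the white-ringed hole, at wrist crop (207,165) and side crop (600,245). The gripper is well clear and nothing else looks disturbed. Handing in.

```bash
python3 -c "
from h import *
print(robot.finish_job())"
```

```text
the job is handed in; nothing more can be done
None
```

The orange screw is started in the ringed hole and left standing upright. I turned it clockwise about 365° at 17–19.5 N, and it sank about 1.9 mm over the first 315°, which fits full biting. The gripper is clear and the job is handed in; no verdict came back.

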